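# Set out a tasting flight from the sample library

## Robot

A 7-joint arm with a two-finger parallel gripper is mounted at the origin on the work surface. World frame = base frame: x ahead of the robot, y to its left, z up, the work surface at z = 0. Lengths are in mm, angles in rad, forces in N, time in s.
With the tool pointing down it reaches from about 400 to 850 mm from the base axis. Payload 10.4 kg.
Tool frame: the origin (TCP) lies where the fingers leave the gripper's body, on its centre line; the fingertips stand 70 mm ahead of it and the grasp point (between the pads) lies 51 mm ahead of it (manip.tcp_to_grasp is the distance from the TCP to the grasp point, in mm); z points along the fingers, y is the line along which they close (so a half turn about z gives the same grasp; the last joint's range is limited). The gripper opens to 87 mm and grips with 3 to 60 N. Pads are 19 mm wide; open, the fingers measure 117 mm over their backs; the gripper's body (75 mm by 190 mm) begins 51 mm behind the grasp point.
Start: joints at [-1.28, 0.332, -0.065, 1.46, 0.022, 1.35, -0.088], TCP at [192.909, 594.501, 292.276] pointing down, gripper open.
Joint ranges: [-2.6, 2.6], [-0.5, 2.12], [-1.47, 1.34], [0.16, 2.42], [-1.27, 4.41], [0.06, 2.06], [-2.6, 2.6]. Speed limits (rad/s): [2.22, 2.22, 2.79, 2.79, 3.14, 3.14, 3.14].

## Interface

Orientations are given as a unit quaternion [x, y, z, w].
In Python, from rig import manip gives the robot as it stands. Calls block until the motion is done:
- manip.move_to(position, orientation): joint-space move of the TCP to a pose.
- manip.line_to(position, orientation=None, max_speed=150, guard=None): straight line of the TCP; orientation=None keeps the orientation; max_speed is the mean speed in mm/s. With guard (N) it stops when the force on the tool has changed by that much, and returns True; else False.
- manip.move_j(angles): joint-space move.
- manip.let_go() and manip.close_gripper(): open the fingers fully, or close them until they stop; the grip force is fixed at half the most.
- manip.wait(seconds).
- manip.ik(position, orientation): joint angles nearest the present ones, or None.
- manip.snapshot(name): name is "scene" or "top" or "wrist"; returns (picture, depth): 480x640x3 uint8, blue, green, red; 480x640 float32, mm along the optical axis (not along the pixel's ray), 0 where there is no reading.
- manip.get_calibration(name): a dict with "camera_matrix" (3x3 intrinsics, pixels), "dist" ([k1, k2, p1, p2, k3] as OpenCV has them; the pictures are not rectified), "rvec" (rotation vector, rad) and "tvec" (3), from world to camera coordinates, as OpenCV has them; the wrist camera has in their place "mount" (4x4, takes a point from camera to tool coordinates, whose origin is the TCP and whose axes are the flange's). Camera axes: x right, y down, z forward; pixel columns grow to the right and rows downward; lengths in mm; the calibration is good to about 2 mm. A picture is of the moment at which its call begins: read the wrist's pose just before it. get_calibration takes no time and is no camera call.
A pose or a line that the arm cannot do raises manip.MotionError and nothing moves.
- manip.finish_job(): hands the job in; it is judged then, once.
Readings, each from a call of its own:
- manip.read_time(): time.
- manip.read_joints(): joint angles.
- manip.read_qd(): joint speeds.
- manip.read_joint_efforts(): joint torques, N m.
- manip.read_tool_pos(): TCP position.
- manip.read_eef_rot(): TCP orientation.
- manip.read_force(): force on the tool from outside, world axes, zero at the start.
- manip.read_moment(): the same for the moment, N m.
- manip.read_finger_gap(): finger opening in mm.
- manip.read_gripper_force(): force on a finger pad.
Only numpy, scipy, OpenCV 4.12 (cv2) and the standard library are available. Lean on these libraries where they do the work, as an engineer would, in place of code of your own. Each camera call takes 0.05 s, during which the arm holds its last target. There are 200 camera calls.

## Task

Set out the tasting flight on the dark board, in this order: stand the white cup centred on the round blue coaster, then the amber bottle from the crate centred on the square yellow coaster, then the green bottle on the bare wood midway between the two and in line with them, and last put the wooden lid, knob up, centred on top of the cup. Set each thing down upright and gently without dropping it, and leave the two clear cork-topped bottles standing in their crate.

Things in the scene. Friction and masses are not known exactly. Their poses are not given: they have to be found in the camera images.
- cup: Open white porcelain tasting cup, a straight cylinder 60 mm in outer diameter and 80 mm tall, wall 4 mm, no handle, standing mouth up on the table; about 160 g. Its origin is the centre of its underside, z up along its axis. 
- lid: Lid of pale plywood: a flat disc 84 mm in diameter and 8 mm thick, flat underneath, with an upright round brass knob at its centre, 18 mm in diameter, from 8 to 34 mm above the underside. It lies knob up on the table; about 70 g. It rests loosely on the cup's rim. Its origin is the centre of its underside, z up along its axis. 
- amber_bottle: Upright round sealed bottle, 98 mm tall: straight body 40 mm in diameter from the bottom up to 70 mm, then a shoulder narrowing to a 20 mm neck at 80 mm, black cap 22 mm in diameter from 84 to 98 mm; about 130 g. Amber glass. It stands in one of the crate's three pockets, on the pocket's floor. Its origin is the centre of its underside, z up along its axis. 
- green_bottle: Upright round sealed bottle, 98 mm tall: straight body 40 mm in diameter from the bottom up to 70 mm, then a shoulder narrowing to a 20 mm neck at 80 mm, white cap 22 mm in diameter from 84 to 98 mm; about 130 g. Green glass. It stands on the table. Its origin is the centre of its underside, z up along its axis. 
- clear_bottle_a: Upright round sealed bottle, 98 mm tall: straight body 40 mm in diameter from the bottom up to 70 mm, then a shoulder narrowing to a 20 mm neck at 80 mm, cork stopper 22 mm in diameter from 84 to 98 mm; about 130 g. Clear glass. It stands in the crate beside or near the amber bottle and stays there. Its origin is the centre of its underside, z up along its axis. 
- clear_bottle_b: Upright round sealed bottle, 98 mm tall: straight body 40 mm in diameter from the bottom up to 70 mm, then a shoulder narrowing to a 20 mm neck at 80 mm, cork stopper 22 mm in diameter from 84 to 98 mm; about 130 g. Clear glass, the same as the other clear bottle. It stands in the crate and stays there. Its origin is the centre of its underside, z up along its axis. 
- crate: Low open crate of light wood, fixed to the table, 54 mm (its x) by 154 mm (its y) and 22 mm tall, walls and floor 4 mm thick. Two dividers make three pockets of 46 by 46 mm in a row along its y axis, centres at y = -50, 0 and +50 mm, each holding one bottle. Neighbouring bottles stand only about 10 mm apart, so fingers fit only on the two open sides, closing along the crate's x axis, above the crate's walls. Origin at the centre of its underside.
- board: Dark wood serving board, fixed to the table, 100 mm (its x) by 320 mm (its y) and 12 mm thick. The two coasters are fixed on its top, centred 100 mm either side of its middle along its y axis; which is at which end varies. The middle of the board is bare wood. Origin at the centre of its underside (its top is 12 mm higher).
- round_coaster: Round blue coaster 90 mm in diameter and 5 mm thick, fixed on the board. Origin at the centre of its underside (its top is 5 mm higher).
- square_coaster: Square yellow coaster 90 by 90 mm and 5 mm thick, fixed on the board. Origin at the centre of its underside (its top is 5 mm higher).
Not all that is in view belongs to the job. Of the things like the lid, leave any that is red; of the rest the larger one is meant.

How it is judged:
By the outcome, as a careful person would: the job done as asked, in the order asked, and still so for the second after the job is handed in, with the robot touching nothing.
It also fails if it takes over 109 s, if anything falls off the work surface, if the arm or the gripper's body presses on something with over 40 N, if the wrist force passes 120 N, or if a joint passes its speed limit or range.

## Working session

There is one attempt and no reset: what is moved stays moved. The work goes in short steps, each a Python script; the robot and the scene stay as the last script left them, time stands still between calls to the robot, and variables do not carry over. Pictures are saved under pics/ and viewed, at most 14 in all, crops included, and the job is handed in when it is done.

```bash
ls; mkdir -p pics; python3 - <<'E'
from rig import manip
import cv2, numpy as np
for n in ("scene","top"):
    p,d=manip.snapshot(n); cv2.imwrite(f"pics/{n}0.png",p); np.save(f"pics/{n}0.npy",d)
    c=manip.get_calibration(n); R=cv2.Rodrigues(np.array(c["rvec"],float))[0]
    print(n,c, "pos",-R.T@np.array(c["tvec"]).ravel())
print(manip.get_calibration("wrist"),manip.read_eef_rot(),manip.read_time(),manip.tcp_to_grasp)
E
```

```text
pics
scene {'camera_matrix': array([[531.76902361,   0.        , 317.4252281 ],
       [  0.        , 531.76902361, 236.67280492],
       [  0.        ,   0.        ,   1.        ]]), 'dist': array([-0.06098382,  0.        ,  0.        ,  0.        ,  0.        ]), 'rvec': array([ 2.09308381,  1.01527855, -0.48656661]), 'tvec': array([-363.14301732, -209.84570082, 1509.54107279])} pos [1244.08821413 -492.14790745  815.26515459]
top {'camera_matrix': array([[468.226612  ,   0.        , 316.7201912 ],
       [  0.        , 468.226612  , 235.34888432],
       [  0.        ,   0.        ,   1.        ]]), 'dist': array([0.01794578, 0.        , 0.        , 0.        , 0.        ]), 'rvec': array([ 2.13594565, -2.18338485,  0.15807036]), 'tvec': array([ 35.32100925, 520.05571599, 942.55281065])} pos [ 392.4538306    39.22417738 1002.27380344]
{'camera_matrix': array([[373.71177085,   0.        , 317.5751489 ],
       [  0.        , 373.71177085, 235.64605968],
       [  0.        ,   0.        ,   1.        ]]), 'dist': array([-0.02276342,  0.        ,  0.        ,  0.        ,  0.        ]), 'mount': array([[-4.84662114e-04, -9.56905257e-01, -2.90399887e-01,
         7.98105256e+01],
       [ 9.99999525e-01, -7.09410480e-04,  6.68652924e-04,
         1.74748330e-01],
       [-8.45850222e-04, -2.90399425e-01,  9.56905146e-01,
        -9.27254583e+01],
       [ 0.00000000e+00,  0.00000000e+00,  0.00000000e+00,
         1.00000000e+00]])} [ 1.56260319e-01  9.87715711e-01 -6.18501185e-04 -6.09288651e-05] 0.1 51.0
```

View pics/top0.png

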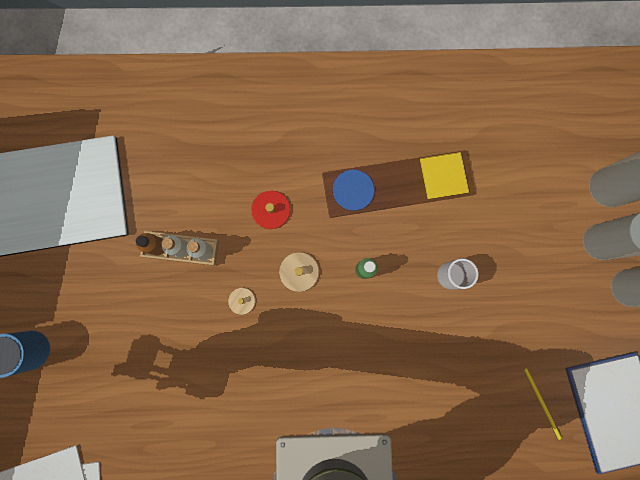

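View pics/scene0.png

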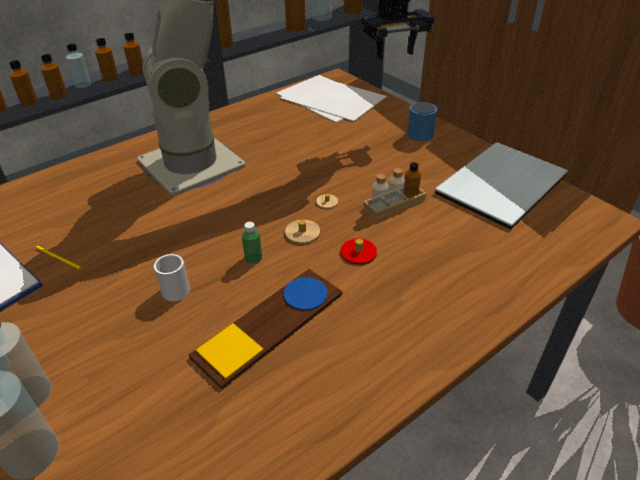

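Top view: the cup is at (458,273). The lid-like things are red (271,209), large pale (299,271) and small pale (241,301), so the large pale one is meant. The amber bottle (black cap) is at (143,241), with the corks at (169,241) and (194,245). Green is at (368,268), the blue coaster at (354,189) and the yellow at (444,175). The bottles on the back shelf and the big grey cylinders are not part of the job.

```bash
cat > h.py <<'E'
from rig import manip
import cv2, numpy as np
from scipy.spatial.transform import Rotation as Ro
def cam(n, tp=None, tr=None):
    c=manip.get_calibration(n); K=c["camera_matrix"]; D=np.array(c["dist"],float)
    if n=="wrist":
        M=np.array(c["mount"]); T=np.eye(4); T[:3,:3]=Ro.from_quat(tr).as_matrix(); T[:3,3]=tp
        W=T@M; return K,D,W[:3,:3],W[:3,3]
    R=cv2.Rodrigues(np.array(c["rvec"],float))[0]; return K,D,R.T,-R.T@np.array(c["tvec"]).ravel()
def cast(C,uv,z):
    K,D,R,o=C; uv=np.array(uv,float).reshape(-1,1,2)
    q=cv2.undistortPoints(uv,K,D).reshape(-1,2); r=np.c_[q,np.ones(len(q))]@R.T
    return (o+r*((z-o[2])/r[:,2])[:,None])[:,:2]
def proj(C,P):
    K,D,R,o=C; return cv2.projectPoints(np.array(P,float).reshape(-1,1,3),cv2.Rodrigues(R.T)[0],-R.T@o,K,D)[0].reshape(-1,2)
def blobs(img,lo,hi,roi=None,amin=30):
    m=cv2.inRange(cv2.cvtColor(img,cv2.COLOR_BGR2HSV),lo,hi)
    if roi is not None:
        k=np.zeros_like(m); a,b,c,d=roi; k[b:d,a:c]=255; m&=k
    cs=cv2.findContours(m,cv2.RETR_EXTERNAL,cv2.CHAIN_APPROX_NONE)[0]
    return sorted([c for c in cs if cv2.contourArea(c)>amin],key=cv2.contourArea,reverse=True)
def disc(C,c,z):
    """contour -> world circle fit (centre, diam) at height z"""
    (p,s,a)=cv2.minAreaRect(cast(C,c,z).astype(np.float32)); return np.round(p,1),np.round(s,1),round(a,1)
E
python3 - <<'E'
from h import *
p=cv2.imread("pics/top0.png"); C=cam("top")
def show(n,lo,hi,roi,z,am=30,k=2):
    for c in blobs(p,lo,hi,roi,am)[:k]:
        print(n,cv2.boundingRect(c),*disc(C,c,z), "mean",np.round(cast(C,c,z).mean(0),1))
show("blue",(100,120,60),(125,255,255),(320,150,400,230),17)
show("yellow",(22,120,100),(35,255,255),(400,140,490,210),17)
show("board",(0,30,10),(15,255,90),(310,140,490,225),12)
show("lid",(10,30,120),(28,150,255),(270,245,325,300),8)
show("small",(10,30,120),(28,150,255),(220,280,262,320),8)
show("green cap",(0,0,150),(180,90,255),(350,250,385,285),98,15)
show("cup",(0,0,120),(180,60,255),(430,250,490,300),80)
show("amber cap",(0,0,0),(180,255,50),(130,230,160,260),102,8)
im=np.hstack([cv2.resize(p[220:280,120:230],None,fx=4,fy=4,interpolation=cv2.INTER_CUBIC),cv2.resize(p[240:300,425:500],None,fx=4,fy=4,interpolation=cv2.INTER_CUBIC)])
im2=cv2.resize(p[230:320,220:400],None,fx=4,fy=4,interpolation=cv2.INTER_CUBIC)
im2=np.pad(im2,((0,0),(0,im.shape[1]-im2.shape[1]),(0,0)))
cv2.imwrite("pics/crop0.png",np.vstack([im,im2]))
E
```

```text
blue (333, 170, 41, 40) [621.1 -56.8] [86.3 85.8] 88.8 mean [620.8 -56.7]
yellow (420, 152, 49, 47) [ 649.  -254.4] [91.1 91.2] 7.8 mean [ 648.7 -254.4]
lid (270, 245, 55, 55) [447.1  67.2] [115.2 114.3] 88.8 mean [447.  67.]
small (220, 280, 42, 40) [392.  186.8] [87.3 81.1] 88.7 mean [392.8 187.4]
green cap (364, 261, 11, 11) [450.3 -74.8] [19.4 19.4] 87.9 mean [449.5 -74.9]
cup (437, 258, 42, 32) [ 430.1 -251.2] [59.5 80.5] 18.2 mean [ 431.5 -251.2]
amber cap (136, 236, 13, 11) [508.3 360.9] [22.8 18.7] 67.0 mean [509.3 361.1]
```

View pics/crop0.png

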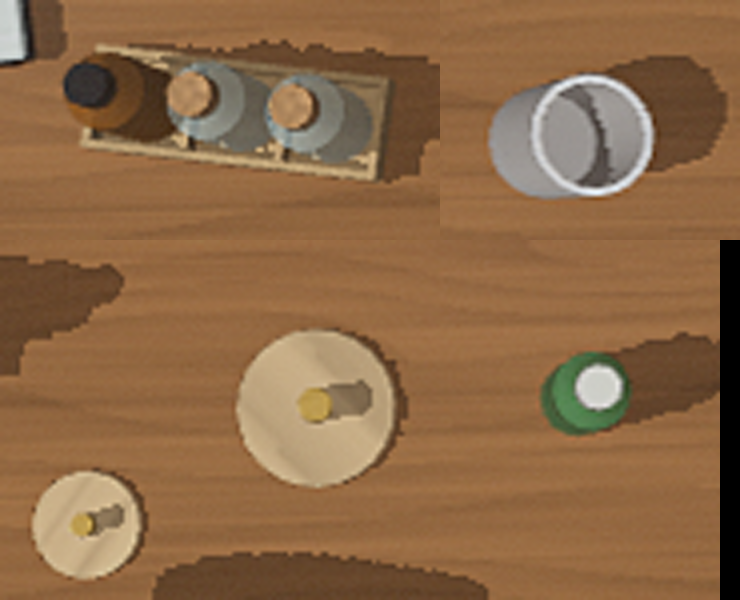

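```bash
cat >> h.py <<'E'
def quat(th): a=(np.radians(th)+np.pi/2)/2; return np.array([np.cos(a),np.sin(a),0,0])
def wshot(name):
    tp=np.array(manip.read_tool_pos()); tr=np.array(manip.read_eef_rot())
    p,d=manip.snapshot("wrist"); cv2.imwrite(f"pics/{name}.png",p); np.save(f"pics/{name}.npy",d); np.save(f"pics/{name}_pose.npy",np.r_[tp,tr])
    return p,d,cam("wrist",tp,tr)
def wload(name):
    v=np.load(f"pics/{name}_pose.npy"); return cv2.imread(f"pics/{name}.png"),np.load(f"pics/{name}.npy"),cam("wrist",v[:3],v[3:])
E
python3 - <<'E'
from h import *
p=cv2.imread("pics/top0.png"); C=cam("top"); d=np.load("pics/top0.npy")
for c in blobs(p,(10,30,150),(28,130,255),(275,250,322,294),100)[:1]: print("lid",*disc(C,c,8))
for c in blobs(p,(10,30,150),(28,130,255),(225,285,258,318),100)[:1]: print("small",*disc(C,c,8))
for c in blobs(p,(0,0,170),(180,45,255),(430,250,490,300),20)[:1]: print("rim",*disc(C,c,80))
print("caps",np.round(cast(C,[(142.2,241),(168,243.75),(193.25,246.75)],102),1))
print("crate edge top",np.round(cast(C,[(120+98/4,220+47/4),(120+390/4,220+78/4),(120+82/4,220+145/4),(120+378/4,220+180/4)],22),1))
print(manip.read_joints())
z=lambda u,v: C[3][2]+ (C[2]@np.r_[cv2.undistortPoints(np.array([[[u,v]]],float),C[0],C[1])[0,0],1]*d[v,u])[2]
print("laptop z",z(60,190),z(100,170),"table",z(200,300),"redlid",z(271,200))
for pos,th in (((430,-251,220),8),((430,-251,220),188),((508,361,250),175),((508,361,250),-5),((635,-155,300),8),((635,-155,300),188)):
    print(pos,th,manip.ik(pos,quat(th)))
E
```

```text
lid [447.4  64.3] [81.1 82.2] 44.1
small [388.8 185.5] [54.6 54. ] 88.7
rim [ 432.9 -260.8] [57.2 56.9] 42.6
caps [[507.8 360.7]
 [501.5 311.4]
 [494.6 263.1]]
crate edge top [[537.6 385. ]
 [517.9 232.5]
 [486.1 391.9]
 [464.4 238.4]]
[-1.27961528  0.33282748 -0.06468226  1.46082287  0.0216138   1.349881
 -0.0885304 ]
laptop z 17.405819717436316 20.368032782606065 table 1.7113415106800858 redlid 9.116003028799582
(430, -251, 220) 8 [-0.435786    0.13249153  0.9472909   1.92338934 -0.11813359  1.14318949
  0.69613155]
(430, -251, 220) 188 [-0.62483768  0.18592175  1.178744    1.92821105 -0.18840463  1.14835293
 -2.37622342]
(508, 361, 250) 175 [-0.64659604  0.35260823 -0.05659158  1.5225099   0.02047178  1.26705327
  2.34848983]
(508, 361, 250) -5 [-0.93247964  0.3568978   0.30771629  1.53978033 -0.11129495  1.26217904
 -0.69639101]
(635, -155, 300) 8 [-0.4693799   0.52514157  0.93728848  1.40547987 -0.42102877  1.41988184
  0.60441865]
(635, -155, 300) 188 [-0.57292856  0.63035405  1.15809597  1.410307   -0.57388997  1.46632342
 -2.43347228]
```

```bash
python3 - <<'E'
from h import *
manip.move_to([605,-165,330],quat(8)); p,d,C=wshot("wb"); print(manip.read_time())
B=blobs(p,(100,120,40),(125,255,255),None,200)[:1]; Y=blobs(p,(22,120,80),(35,255,255),None,200)[:1]
for n,c in (("blue",B),("yel",Y)):
    for k in c: print(n,cv2.boundingRect(k),*disc(C,k,17))
manip.move_to([433,-261,230],quat(8)); p,d,C=wshot("wc"); print(manip.read_time())
for c in blobs(p,(0,0,150),(180,45,255),None,300)[:3]: print("rim",cv2.boundingRect(c),*disc(C,c,80))
a=cv2.resize(cv2.imread("pics/wb.png"),(400,300)); cv2.imwrite("pics/v1.png",np.hstack([a,cv2.resize(p,(400,300))]))
E
```

```text
3.1833
blue (305, 51, 88, 93) [622.4 -56.4] [88.7 88.7] 69.8
yel (306, 242, 79, 71) [ 649.7 -253.3] [89.6 89. ] 8.0
4.1167
rim (273, 184, 87, 101) [ 435.2 -255.3] [70.1 59. ] 78.6
rim (113, 339, 406, 15) [ 445.  -340.8] [307.4  12.1] 7.8
```

View pics/v1.png

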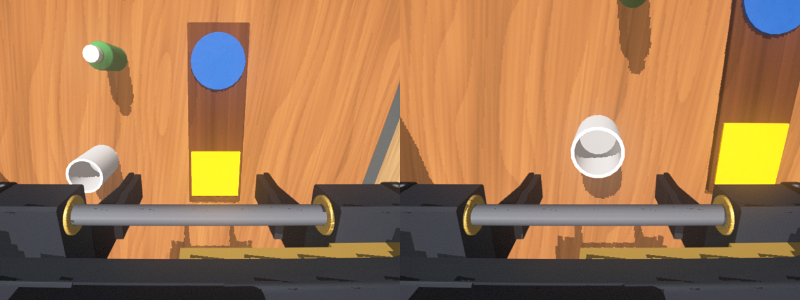

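The left half shows the board with blue at about (435,120) full-res and yellow at (430,345). The right half shows the cup, with its rim centred near (394,300)/2 in its own half. I'll fit the rim circle from its near arc.

```bash
cat >> h.py <<'E'
from scipy.optimize import least_squares
def circ(P,r=None):
    f=lambda q:np.hypot(*(P-q[:2]).T)-(r if r else q[2])
    x0=np.r_[P.mean(0),r or np.ptp(P,0).max()/2]
    s=least_squares(f,x0[:2] if r else x0,loss="soft_l1",f_scale=.5); return np.round(s.x,1),round(float(np.abs(s.fun).mean()),2)
E
python3 - <<'E'
from h import *
p,d,C=wload("wc")
c=blobs(p,(0,0,150),(180,45,255),None,300)[0].reshape(-1,2)
v=c[:,1]; k=c[v>v.max()-45]
print("near arc",circ(cast(C,k,80)),circ(cast(C,k,80),30))
for t in (200,220,235):
    for c in blobs(p,(0,0,t),(180,45,255),(250,150,400,300),200)[:1]: print(t,cv2.boundingRect(c),*disc(C,c,80))
E
```

```text
near arc (array([ 434.1, -260.8,   29.4]), 0.18) (array([ 434., -260.]), 0.32)
200 (273, 184, 87, 101) [ 435.2 -255.3] [70.1 59. ] 78.6
220 (273, 184, 87, 101) [ 431.3 -256.9] [59.5 69.1] 37.1
235 (273, 184, 87, 101) [ 431.2 -258.1] [59.1 66.9] 47.0
```

```bash
cat >> h.py <<'E'
G=51.0
def pick(xy,gz,th,lift=150,near=60):
    q=quat(th); x,y=xy
    manip.move_to([x,y,gz+G+near],q)
    hit=manip.line_to([x,y,gz+G],q,max_speed=80,guard=8)
    print("down hit",hit,np.round(manip.read_tool_pos(),1))
    manip.close_gripper(); print("gap",manip.read_finger_gap(),"F",manip.read_gripper_force())
    manip.line_to([x,y,gz+G+lift],q,max_speed=150); print("gap",manip.read_finger_gap(),"t",manip.read_time())
def place(xy,gz,th,near=60,up=120):
    """gz = grasp height expected when object rests"""
    q=quat(th); x,y=xy
    manip.move_to([x,y,gz+G+near],q)
    manip.line_to([x,y,gz+G+10],q,max_speed=90)
    hit=manip.line_to([x,y,gz+G-4],q,max_speed=15,guard=3)
    print("touch",hit,np.round(manip.read_tool_pos(),1),"expected z",gz+G,np.round(manip.read_force(),1))
    return hit
def release(up=120):
    manip.let_go(); p=np.array(manip.read_tool_pos()); manip.line_to(p+[0,0,up],max_speed=150); print("t",manip.read_time())
E
python3 - <<'E'
from h import *
pick((434,-260.5),50,8)
if 55<manip.read_finger_gap()<63:
    if place((622,-56.5),67,8): release()
E
```

```text
down hit False [ 434.1 -260.8  101.3]
gap 59.9753867387299 F 29.999983338129823
gap 59.65611633302845 t 7.15
touch True [622.  -56.4 118.2] expected z 118.0 [-1.3  0.3  6.8]
t 11.3583
```

```bash
python3 - <<'E'
from h import *
manip.line_to([622,-66,280],max_speed=200)
p,d,C=wshot("w2"); t,_=manip.snapshot("top"); cv2.imwrite("pics/top2.png",t)
def ana(p,C):
    c=blobs(p,(100,120,40),(125,255,255),None,200)[0]; h=cv2.convexHull(c).reshape(-1,2); print("blue",cv2.boundingRect(c),circ(cast(C,c.reshape(-1,2)[[i for i in range(len(c)) if cv2.pointPolygonTest(cv2.convexHull(c),tuple(map(float,c[i,0])),True)<1.5]],17),45))
ana(p,C); ana(t,cam("top"))
c=blobs(p,(0,0,150),(180,60,255),(230,60,480,360),300)[0].reshape(-1,2); k=c[c[:,1]>c[:,1].max()-35]
print("cup w",circ(cast(C,k,97),30),cv2.boundingRect(c))
for c in blobs(t,(0,0,170),(180,60,255),(320,150,400,230),20)[:1]: print("cup top",*disc(cam("top"),c,97),cv2.boundingRect(c))
cv2.imwrite("pics/v2.png",np.hstack([cv2.resize(p,(400,300)),cv2.resize(t[140:230,310:430],(400,300))]))
E
```

```text
blue (273, 152, 93, 68) (array([622.3, -57.2]), 0.7)
blue (0, 331, 49, 46) (array([298.9, 623.1]), 5.42)
cup w (array([622.1, -56.4]), 0.24) (280, 169, 79, 88)
```

View pics/v2.png

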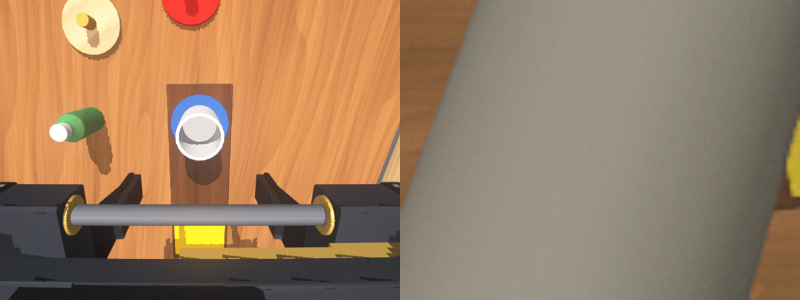

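The wrist view shows the cup (full-res about 400,265) upright on the blue coaster and centred to about 1 mm. The arm blocks the top view. Next is the amber bottle.

```bash
python3 - <<'E'
from h import *
manip.move_to([507,355,250],quat(-7.6)); p,d,C=wshot("w3"); print(manip.read_time())
print("pred px",proj(C,[[508,361,102],[501.5,312,102],[494.6,263,102]]))
for c in blobs(p,(0,0,0),(180,255,45),(200,120,460,330),60)[:3]: print(cv2.boundingRect(c),cv2.contourArea(c),*disc(C,c,102))
cv2.imwrite("pics/v3.png",p)
E
```

```text
13.4833
pred px [[316.06387969 235.44121171]
 [316.36321687 301.86259986]
 [316.10580317 361.31455596]]
(409, 283, 51, 44) 1009.5 [585.7 298. ] [34.1 37.9] 82.0
(200, 277, 27, 50) 890.0 [428.4 321.2] [39.7 18.8] 76.9
```

View pics/v3.png

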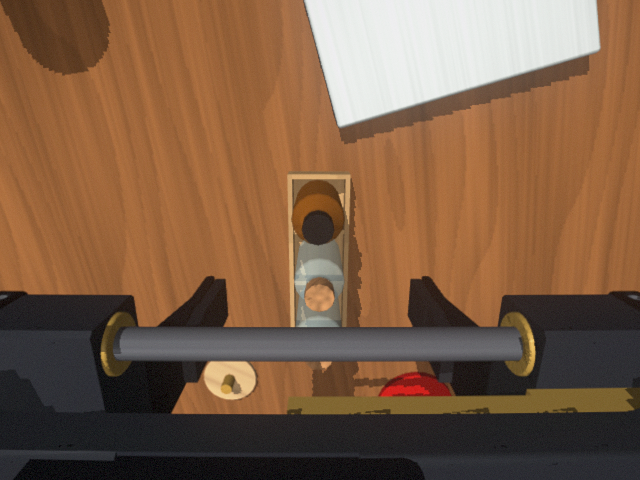

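The black cap of the amber bottle is at (318,228). The corks are at (320,297) and hidden behind the bar, and the crate is aligned with the image.

```bash
python3 - <<'E'
from h import *
p,d,C=wload("w3"); g=cv2.cvtColor(p,cv2.COLOR_BGR2GRAY)[205:252,296:342]
c=max(cv2.findContours((g<45).astype(np.uint8),cv2.RETR_EXTERNAL,2)[0],key=cv2.contourArea).reshape(-1,2)+[296,205]
print(c.min(0),c.max(0)); k=c[c[:,1]>c[:,1].max()-14]; print(circ(cast(C,k,102),11))
print("cork",cast(C,[(320,297)],102),"corners",cast(C,[(289,174),(350,174)],22))
E
```

```text
[304 211] [333 243]
(array([512.3, 370.2]), 1.97)
cork [[504.57287674 315.43118015]] corners [[488.93858877 394.55753283]
 [540.6258321  387.53766228]]
```

```bash
python3 - <<'E'
from h import *
p,d,C=wload("w3"); xy=cast(C,[(318.7,229)],102)[0]; print(xy)
assert np.hypot(*(xy-[510.5,364.5]))<4
pick(xy,64,-7.6)
print(manip.read_force())
E
```

```text
[510.36192167 365.22871083]
down hit False [510.7 365.3 115.4]
gap 39.30745651380208 F 29.958669181214646
gap 39.211294649089886 t 16.7917
[-0.02562544  0.4401257  -0.50818352]
```

```bash
python3 - <<'E'
from h import *
if place((649.5,-253.6),77,8,near=120): release(100)
manip.line_to([645,-263,290],max_speed=200)
p,d,C=wshot("w4"); print(manip.read_time())
c=blobs(p,(22,120,80),(35,255,255),(200,50,480,320),200)[0]; h=cv2.convexHull(c); print("yel",cv2.boundingRect(h),*disc(C,h,17))
print("pred",proj(C,[[649.5,-253.6,115]]))
cv2.imwrite("pics/v4.png",p)
E
```

```text
touch True [ 649.4 -253.6  127.9] expected z 128.0 [-0.2  1.   5.2]
t 22.95
23.4667
yel (278, 153, 93, 89) [ 649.9 -254.2] [89.6 88.6] 8.0
pred [[325.46107129 223.24956112]]
```

View pics/v4.png

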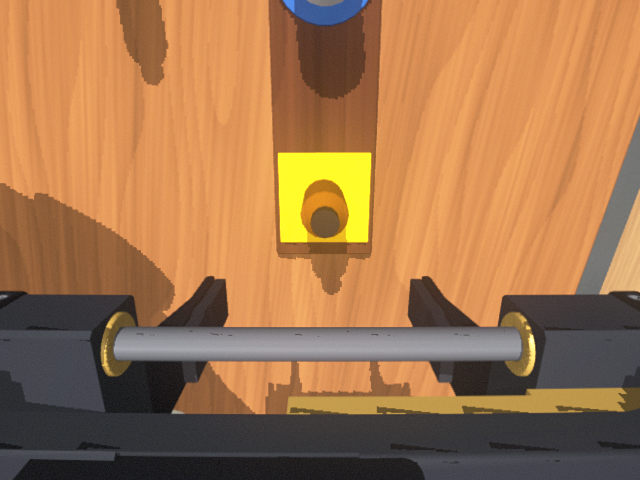

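The amber bottle stands upright on the yellow coaster. Its cap centre is at about (324.5,222), where I predicted (325.5,223), so it is centred to about 1 mm. Next is green.

```bash
python3 - <<'E'
from h import *
manip.move_to([450,-84,250],quat(8)); p,d,C=wshot("w5"); print(manip.read_time())
cs=[c for c in blobs(p,(0,0,150),(180,80,255),(250,120,400,300),60)]
for c in cs[:3]: print(cv2.boundingRect(c),*disc(C,c,98))
c=cs[0].reshape(-1,2); k=c[c[:,1]>c[:,1].max()-14]; xy,e=circ(cast(C,k,98),11); print(xy,e)
g=blobs(p,(45,80,30),(85,255,255),(200,60,450,300),60)[0]; print("green",cv2.boundingRect(g),"pred px cap",proj(C,[[*xy,98]]),"base axis",proj(C,[[*xy,0]]))
cv2.imwrite("pics/v5.png",p[100:320,200:440])
if np.hypot(*(xy-[451.5,-73.5]))<4 and e<.8:
    pick(xy,60,8)
E
```

```text
24.7417
(303, 211, 33, 36) [450.5 -73.7] [21.9 24.8] 7.9
[450.5 -74.9] 0.22
green (294, 182, 50, 60) pred px cap [[318.81211541 230.3609452 ]] base axis [[318.39838566 201.30474768]]
down hit False [451.  -74.9 111.7]
gap 39.28819774961332 F 29.999821067322046
gap 39.14458950428299 t 28.1
```

View pics/v5.png

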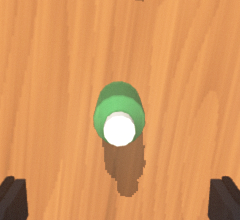

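Green bottle with white cap at crop (119,129), gripped with a 39 mm gap. Now the midway spot.

```bash
python3 - <<'E'
from h import *
if place((636,-155.2),72,8,near=120): release(110)
manip.line_to([632,-165,310],max_speed=200)
p,d,C=wshot("w6"); print(manip.read_time())
P=proj(C,[[636,-155.1,110],[649.7,-253.6,115],[622.3,-56.6,97]]); print("pred",P)
for c in blobs(p,(0,0,150),(180,80,255),(250,120,400,300),60)[:2]:
    q=c.reshape(-1,2); k=q[q[:,1]>q[:,1].max()-12]; print(cv2.boundingRect(c),circ(cast(C,k,110),11))
cv2.imwrite("pics/v6.png",p)
E
```

```text
touch True [ 635.9 -155.1  123. ] expected z 123.0 [-2.3  0.3  5.8]
t 33.1
33.6917
pred [[324.5296571  215.04234487]
 [323.87832856 327.8758245 ]
 [325.07134572  84.14435566]]
(311, 199, 28, 30) (array([ 635.9, -155.1]), 0.19)
(305, 120, 40, 6) (array([624.6, -76. ]), 2.13)
```

View pics/v6.png

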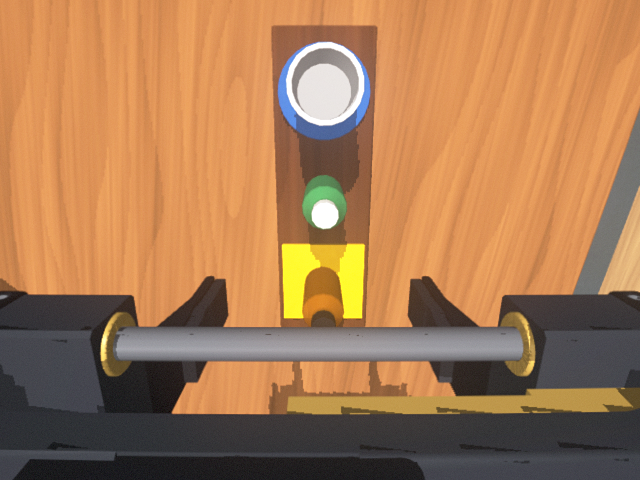

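All three are in line: the cup at (325,85), green cap (325,214) and amber (322,320), with predicted and measured matching. Next is the lid.

```bash
python3 - <<'E'
from h import *
manip.move_to([447,55,220],quat(8)); p,d,C=wshot("w7"); print(manip.read_time())
c=blobs(p,(10,20,130),(30,160,255),(180,60,470,320),500)
for k in c[:2]: print(cv2.boundingRect(k),*disc(C,cv2.convexHull(k),8))
h=cv2.convexHull(c[0]).reshape(-1,2); print("lid",circ(cast(C,h,8)),"knob px",proj(C,[[447.4,64.3,34]]))
cv2.imwrite("pics/v7.png",p)
E
```

```text
35.1333
(180, 60, 290, 260) [451.7  71.9] [261.9 218.2] 7.9
lid (array([449.9,  80.3, 148.2]), 6.86) knob px [[318.39108243 217.90771446]]
```

View pics/v7.png

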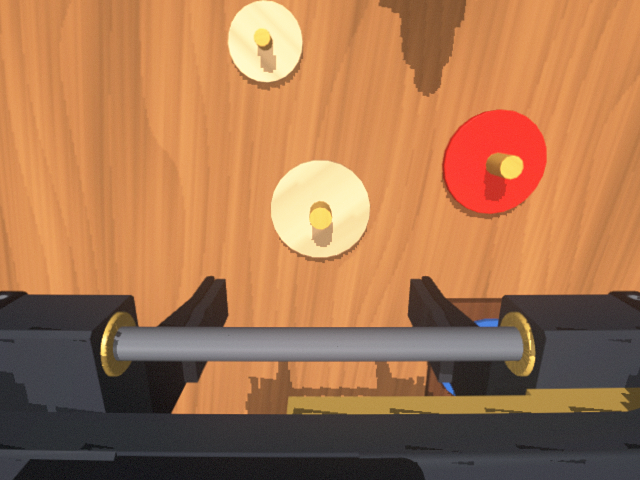

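The large pale lid has its disc at (320.5,209) and knob top at (320.5,217). The small pale one is at (265,40) and the red one at (495,162).

```bash
python3 - <<'E'
from h import *
p,d,C=wload("w7")
c=blobs(p,(10,20,215),(30,125,255),(262,152,378,266),500)[0]; h=cv2.convexHull(c).reshape(-1,2)
l,e=circ(cast(C,h,8)); print("lid",l,e); k=cast(C,[(320.5,217.5)],34)[0]; print("knob",k)
xy=l[:2] if abs(l[2]-42)<1.5 else None
assert xy is not None and np.hypot(*(xy-k))<3
pick((xy+k)/2,30,8,lift=200)
E
```

```text
lid [448.6  64.7  41.6] 0.11
knob [448.96293498  64.84317784]
down hit False [449.1  64.8  81.3]
gap 16.85587195229537 F 29.999929955229163
gap 16.84033199084136 t 39.55
```

```bash
python3 - <<'E'
from h import *
if place((622.2,-56.5),127,8,near=90): release(90)
manip.line_to([618,-75,330],max_speed=200)
p,d,C=wshot("w8"); print(manip.read_time())
c=blobs(p,(10,20,200),(30,140,255),(250,100,400,280),500)
if c: print(cv2.boundingRect(c[0]),circ(cast(C,cv2.convexHull(c[0]).reshape(-1,2),105)))
manip.move_to([430,280,330],quat(8)); t,_=manip.snapshot("top"); s,_=manip.snapshot("scene"); print(manip.read_time())
cv2.imwrite("pics/v8.png",np.vstack([np.hstack([cv2.resize(p,(400,300)),cv2.resize(t[120:285,270:490],(400,300))]),np.hstack([cv2.resize(s,(400,300)),cv2.resize(s[130:400,160:460],(400,300))])]))
E
```

```text
touch True [622.2 -56.5 178. ] expected z 178.0 [-1.3 -0.4  5.1]
t 44.175
44.7
(278, 150, 97, 95) (array([622.4, -56.8,  41.6]), 0.1)
46.2917
```

View pics/v8.png

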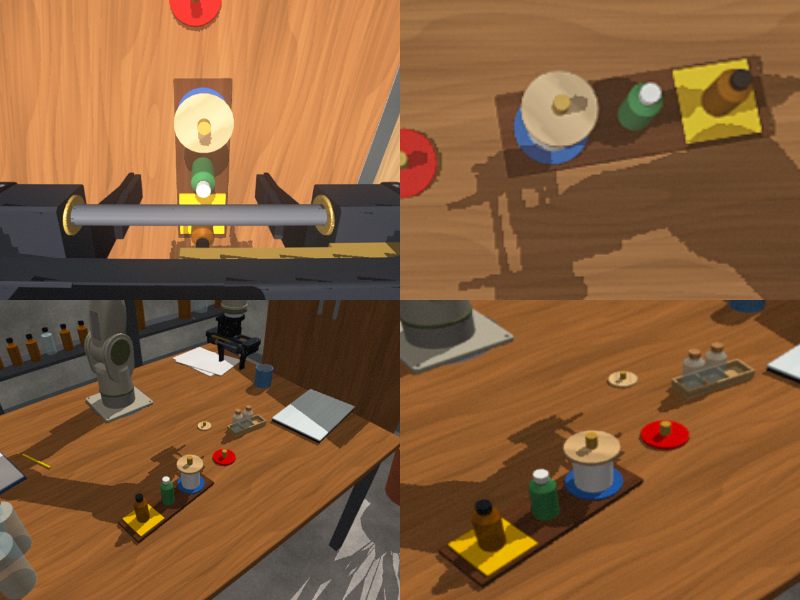

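The lid sits level on the cup, centred to under 1 mm. Green and amber stand in line, and both clear bottles are upright in the crate at (705,360). Handing in.

```bash
python3 -c "
from rig import manip
print(manip.finish_job())"
```

```text
the job is handed in; nothing more can be done
None
```

The tasting flight is set out in the order asked: cup on the round blue coaster, amber bottle on the square yellow one, green bottle midway between them, and lid knob up on the cup. Each measured within about 1 mm of its target. The two clear bottles are still standing in their crate, and the job was handed in at about 46 s of the 109 s allowed.

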